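# Set the medicine-bottle shaker four clicks up and start it

## Robot

A 7-joint arm with a two-finger parallel gripper is mounted at the origin on the work surface. World frame = base frame: x ahead of the robot, y to its left, z up, the work surface at z = 0. Lengths are in m, angles in rad, forces in N, time in s.
With the tool pointing down it reaches from about 0.4 to 0.9 m from the base axis. Payload 5.6 kg.
Tool frame: the origin (TCP) lies midway between the tips of the shut fingers; the grasp point (between the pads) lies 19 mm behind it; y points along the fingers, z is the direction in which the jaws open and shut, and the axes are right-handed (so a half turn about y gives the same grasp; the last joint's range is limited). The gripper opens to 92 mm and grips with 3 to 60 N. Pads are 20 mm wide; open, the fingers measure 128 mm over their backs; the gripper's body (75 mm by 189 mm) begins 69 mm behind the grasp point.
Start: joints at [-1.156, 0.468, -0.012, 1.603, 0.006, 1.071, -0.056], TCP at [0.287, 0.583, 0.215] pointing down, gripper open.
Joint ranges: [-2.53, 2.53], [-0.31, 2.02], [-1.57, 1.55], [0.28, 2.44], [-1.29, 4.43], [0.15, 1.84], [-2.92, 2.92]. Speed limits (rad/s): [2.57, 2.57, 3.14, 3.14, 3.14, 3.14, 3.14].

## Interface

Orientations are given as a 3x3 rotation matrix whose columns are the frame's x, y, z axes.
In Python, from station import env, effector, solver, viewer, workorder, search_frame, tip_of gives the robot as it stands. Calls block until the motion is done:
- env.reach(position, orientation): joint-space move of the TCP to a pose.
- env.movel(position, frame=None, rate=0.15): straight line of the TCP; frame=None keeps the orientation; rate is the mean speed in m/s.
- env.goto_joints(angles): joint-space move.
- effector.release() and effector.grasp(squeeze=None): open the fingers fully, or close them until they stop; squeeze is the grip in N (None keeps the last).
- env.pause(seconds).
- solver.inverse_kinematics(position, orientation): joint angles nearest the present ones, or None.
- env.sense(): the state.
- viewer.read_camera(name): name is "scene" or "top" or "wrist"; returns (picture, depth): 400x640x3 uint8, red, green, blue; 400x640 float32, m along the optical axis (not along the pixel's ray), 0 where there is no reading.
- viewer.camera_info(name): a dict with "intrinsics" (3x3 intrinsics, pixels), "eye" and "rotation" of the camera in the world; the wrist camera has in their place "T_tool_cam" (4x4, takes a point from camera to tool coordinates, whose origin is the TCP and whose axes are the tool frame's). Camera axes: x right, y up, looking along -z (the intrinsics and any distortion apply to the point x, -y, -z); pixel columns grow to the right and rows downward; lengths in m; the calibration is good to about 2 mm. The wrist camera is an equidistant fisheye: a pixel r from the principal point sees the ray r / f radians off the axis. A picture is of the moment at which its call begins: read the wrist's pose just before it. camera_info takes no time and is no camera call.
A pose or a line that the arm cannot do raises env.PlanningError and nothing moves.
- workorder.finish_job(): hands the job in, once; it reports no verdict.
Trained networks look in the newest picture that a camera, given by its name, has taken for a name from the list of things; names that differ only in an ending like _2 or _b are one class to them, and where a whole thing is asked for, a point or a joint stands for the part that bears it (a point fixed in the world has none). Each returns a list of dicts, best first, with "score" (0 to 1); they miss things now and then, are a little off and sometimes report something else, mostly with a low value. They report only what shows in the picture. A call takes as long as a camera call.
- search_frame(camera, name): "at" ([x, y, z] in m, in world coordinates, good to about 4 mm: the middle of the surface that is visible of it).
- tip_of(camera, name): "at" ([x, y, z] in m, in world coordinates, good to about 4 mm: a listed point, or the origin of a listed thing).
The state is a dict: "t": time; "joint_positions": joint angles; "joint_velocities": joint speeds; "tau": joint torques, N m; "ee_pos": TCP position; "tcp_rot": TCP orientation; "wrist_force": force on the tool from outside, world axes, zero at the start; "moment": the same for the moment, N m; "gripper_width": finger opening in m.
Only numpy, scipy, OpenCV 4.12 (cv2) and the standard library are available. Lean on these libraries where they do the work, as an engineer would, in place of code of your own. Each camera call takes 0.05 s, during which the arm holds its last target. There are 200 camera calls.

## Task

With a closed fingertip, gently push the orange vane of the shaker's click-stop dial clockwise (seen from above) exactly four clicks on from where it stands now, and once it rests in that click, press the green start button fully down and let it come back up. Only touch and push: do not pinch the vane, do not press start before the dial is set, and leave the bottles and the carton standing where they are.

Things in the scene. Friction and masses are not known exactly. Their poses are not given: they have to be found in the camera images.
- shaker: Fixed bottle shaker, white housing 200 (x) x 320 (y) x 60 mm high with a flat top. Origin: centre of its underside; z up, front faces its own -x. In its frame the dial's axis is at (0, -80) mm, the start button at (-55, 15), the grey cup holding the syrup bottle at (30, 105) (72 mm across, 22 mm high). Ten black ticks round the dial on a grey disc (radius 56 mm) mark the click positions.
- dial (a joint): Dial angle (rad) about its vertical axis, growing clockwise seen from above. Ten click positions every 24 degrees: 0, 0.419, ... 3.770; end stops 0.1 rad beyond. Starts at one of the first four. In the shaker's frame the vane points at 288 degrees minus this, anticlockwise from +x. Past halfway it snaps into the next click, short of it it springs back; damped, it does not coast on.
- dial_centre (a point): On the dial's axis, in the middle of the top face of the black disc (radius 38 mm; top 17 mm above the housing, 77 mm above the bench). Its x axis points along the vane, z up. Getting over a click takes 0.07 to 0.12 N m, that is 3 to 5 N at 25 mm from the axis.
- vane_tip (a point): Top of the vane at its outer end, 36 mm from the axis, 25 mm above the disc. The vane is one upright orange bar on the disc, running radially from 3 to 37 mm from the axis, 10 mm wide, 25 mm high above the disc, with a white line on top. The rest of the disc is bare, so a fingertip can stand over it behind the vane and push its flat side.
- start (a joint): Travel (m) of the green start button: 0 up, 0.006 fully down; spring, about 5 N fully down.
- start_top (a point): Centre of the top of the green round start button (36 mm across) on the shaker; it is pressed straight down.
- syrup: Amber medicine bottle, 54 mm across, 115 mm high, standing loose in the shaker's grey cup; origin at the centre of its foot. To be left alone.
- dropper: Small white bottle with red label, 36 mm across, 75 mm high, standing on the bench near the shaker; origin at the centre of its foot. To be left alone.
- carton: Orange medicine carton with a white band, 46 x 46 x 90 mm, standing on the bench; origin at the centre of its foot. To be left alone.
- jar: White jar with blue label, 52 mm across, 70 mm high, standing on the bench; origin at the centre of its foot. To be left alone.

How it is judged:
On the way, in this order (a step that is already met when the one before it is completed fails the run):
1. the dial rests four clicks clockwise of where it started (distance of vane_tip from where it was at the start of the episode between 0.0504 and 0.0564 m and velocity of joint dial between -0.1 and 0.1 rad/s), for 0.3 s.
2. the start button is pressed down with the dial at the fourth click (distance of vane_tip from where it was at the start of the episode between 0.0504 and 0.0564 m and value of joint start above 0.0045 m), for 0.05 s.
At the end, for the whole second after the job is handed in: The dial rests four clicks clockwise of its start (within 0.3 of a click), the start button is back up (within 1.5 mm), and the three containers and the carton stand upright within 20 mm of where they were (all of step 1 and value of joint start below 0.0015 m and distance of each of syrup, dropper, carton, jar from where it was at the start of the episode below 0.02 m and angle between each of syrup, dropper, carton, jar's own z axis and vertical below 0.2 rad); the robot touches nothing.
It fails at once if start is pressed while the dial is not at the fourth click (value of joint start above 0.003 m and not (distance of vane_tip from where it was at the start of the episode between 0.0504 and 0.0564 m)).
It fails at once if the vane is pinched (pressed on both of its flat sides at once) (contact force between the fingers and dial_c2 above 1 N and contact force between the fingers and dial_c3 above 1 N).
It fails at once if the dial is forced (over 25 N) (contact force between the fingers and dial above 25 N).
It fails at once if a bottle, the jar or the carton is moved, lifted or tipped (distance of any of syrup, dropper, carton, jar from where it was at the start of the episode above 0.02 m or angle between any of syrup, dropper, carton, jar's own z axis and vertical above 0.25 rad).
It also fails if it takes over 45 s, if anything falls off the work surface, if the arm or the gripper's body presses on something with over 40 N, if the wrist force passes 120 N, or if a joint passes its speed limit or range.

## Working session

There is one attempt and no reset: what is moved stays moved. The work goes in short steps, each a Python script; the robot and the scene stay as the last script left them, time stands still between calls to the robot, and variables do not carry over. Pictures are saved under pics/ and viewed, about 8 in all and at most 12, crops included, and the job is handed in when it is done.

```bash
ls; mkdir -p pics; python3 - <<'E'
from station import *
import cv2,numpy as np
for c in ("scene","top"):
    p,d=viewer.read_camera(c); cv2.imwrite(f"pics/{c}0.png",p[:,:,::-1]); np.save(f"{c}0.npy",d)
    print(c,viewer.camera_info(c))
    for n in ("shaker","dial_centre","vane_tip","start_top","syrup","dropper","carton","jar"):
        print(n,[(np.round(r["at"],3).tolist(),round(r["score"],2)) for r in tip_of(c,n)[:2]])
s=env.sense(); print(s)
E
```

```text
pics
scene {'intrinsics': array([[432.27361041,   0.        , 318.29823925],
       [  0.        , 432.27361041, 204.32133598],
       [  0.        ,   0.        ,   1.        ]]), 'eye': array([ 0.90117288, -0.44963714,  0.85192112]), 'rotation': array([[ 0.88229034, -0.37598253,  0.28319762],
       [ 0.47042516,  0.72508668, -0.50294083],
       [-0.01624586,  0.57696313,  0.81660861]])}
shaker [([0.591, 0.019, 0.077], 0.74), ([0.573, 0.101, 0.003], 0.59)]
dial_centre []
vane_tip [([0.584, -0.021, 0.099], 0.67)]
start_top [([0.518, 0.098, 0.077], 0.47)]
syrup [([0.576, 0.209, 0.057], 0.62)]
dropper [([0.756, 0.042, 0.0], 0.8), ([0.573, 0.097, 0.0], 0.34)]
carton [([0.63, -0.143, 0.002], 0.71)]
jar [([0.63, -0.144, 0.004], 0.75), ([0.716, 0.18, -0.005], 0.73)]
top {'intrinsics': array([[490.17216158,   0.        , 318.57592457],
       [  0.        , 490.17216158, 195.06996115],
       [  0.        ,   0.        ,   1.        ]]), 'eye': array([0.55675518, 0.00423331, 1.19905358]), 'rotation': array([[ 0.03013488,  0.99700385, -0.07124051],
       [-0.99952238,  0.02956921, -0.0089
[... 545 characters left out ...]
int_velocities': array([ 6.97647502e-05,  1.36991444e-03,  1.56814896e-03,  4.16396012e-04,
       -6.69082586e-04, -1.76041590e-03, -1.16421861e-03]), 'tau': array([-2.69463371e-04, -5.20394719e+01, -1.21342804e-02, -2.44052356e+01,
       -5.65546739e-02,  1.12645462e-02,  1.05172558e-05]), 'ee_pos': array([0.28733569, 0.58304463, 0.21461186]), 'tcp_rot': array([[ 8.96992271e-01,  6.16550608e-05,  4.42046221e-01],
       [-4.42046222e-01,  7.61365199e-06,  8.96992273e-01],
       [ 5.19385270e-05, -9.99999998e-01,  3.40837737e-05]]), 'wrist_force': array([ 0.2720329 , -0.08676148, -0.20401632]), 'moment': array([-0.0001063 ,  0.04222108,  0.02761038]), 'gripper_width': 0.09196591785627636}
```

```bash
python3 - <<'E'
import cv2
p=cv2.imread("pics/top0.png"); c=p[90:290,200:440]
cv2.imwrite("pics/top0c.png",cv2.resize(c,None,fx=3,fy=3,interpolation=cv2.INTER_CUBIC))
E
```

```text
(no output)
```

View pics/top0c.png

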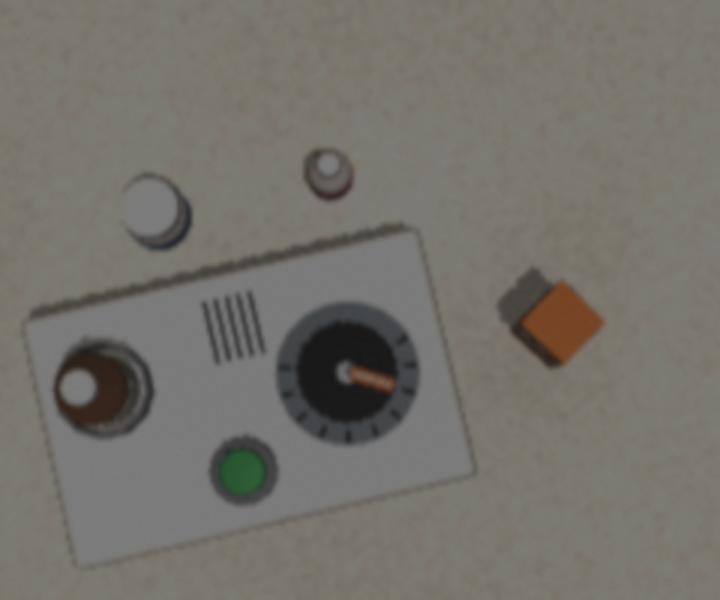

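View pics/scene0.png

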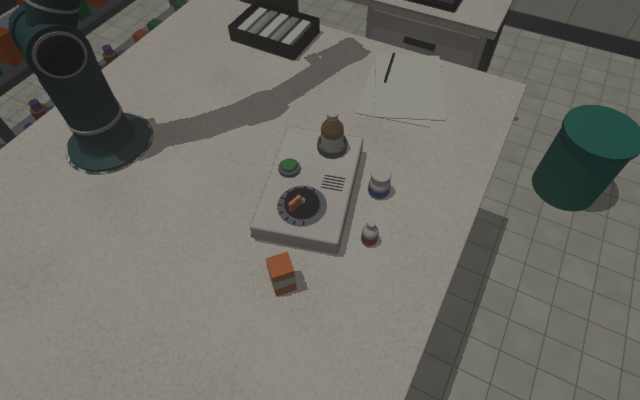

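Top crop: the dial is at about crop (347,372) with the vane pointing to (393,385), two ticks past the first tick (403,340), so it stands at click index 2. The button is at (242,470), the syrup at (90,390) and the carton at (560,322). The scene view agrees. Next I'll refine the dial centre and yaw from pixels.

```bash
cat > h.py <<'E'
from station import *
import numpy as np, cv2
def ray(cam,u,v,z):
    i=viewer.camera_info(cam); K=i["intrinsics"]
    d=i["rotation"]@np.array([(u-K[0,2])/K[0,0],-(v-K[1,2])/K[1,1],-1])
    return i["eye"]+d*(z-i["eye"][2])/d[2]
def cen(m):
    n,l,st,c=cv2.connectedComponentsWithStats(m.astype(np.uint8)); k=1+np.argmax(st[1:,4]); return c[k],l==k
def look(p):
    hsv=cv2.cvtColor(p,cv2.COLOR_RGB2HSV).astype(int); H,S,V=hsv[...,0],hsv[...,1],hsv[...,2]
    o=np.zeros(H.shape,bool); o[185:245,285:350]=1
    g,_=cen((H>45)&(H<85)&(S>100)); out={"btn":ray("top",*g,.08)}
    van,vm=cen(o&(H<20)&(S>90)&(V>70)); out["vane"]=ray("top",*van,.100); out["nv"]=vm.sum()
    # grey disc: non-white region of the housing top around the dial -> convex hull -> ellipse
    m=(o&(V<112)).astype(np.uint8); _,m=cen(m); 
    h=cv2.convexHull(np.argwhere(m)[:,::-1].astype(np.int32)); e=cv2.fitEllipse(h); out["ell"]=e; out["dial"]=ray("top",*e[0],.062)
    d=out["vane"]-out["dial"]; out["phi"]=np.degrees(np.arctan2(d[1],d[0]))%360; out["r"]=np.hypot(*d[:2])
    return out
def pose(c,phi,gap,z,sgn=1,r=.025):
    a=np.radians(phi); u=np.array([np.cos(a),np.sin(a),0]); t=np.array([np.sin(a),-np.cos(a),0])
    p=c+r*u-(.023+gap)*t; p[2]=z
    y=np.array([0,0,-1.]); zz=sgn*t
    return p,np.column_stack([np.cross(y,zz),y,zz])
E
python3 - <<'E'
from h import *
p=cv2.imread("pics/top0.png")[:,:,::-1].copy()
o=look(p); print(o)
b=(o["btn"]-o["dial"]); print("yaw",np.degrees(np.arctan2(b[1],b[0])-np.arctan2(95,-55)), np.hypot(*b[:2]))
c=o["dial"]
for s in (1,-1):
    for ph in (254,206,158):
        q=solver.inverse_kinematics(*pose(c,ph,0,.09,s)); print(s,ph,None if q is None else np.round(q,2))
E
```

```text
{'btn': array([0.98364015, 0.66445064, 0.08      ]), 'vane': array([0.58863442, 0.00107838, 0.1       ]), 'nv': np.int64(61), 'ell': ((315.3890686035156, 213.97421264648438), (48.816993713378906, 49.10539245605469), 174.09475708007812), 'dial': array([0.59381098, 0.02053635, 0.062     ]), 'phi': np.float64(255.10221425035672), 'r': np.float64(0.020134779190250394)}
yaw -61.25952121700255 0.7527233167826841
1 254 [ 0.04  0.55 -0.1   1.79  0.08  0.8   2.76]
1 206 [-0.11  0.51  0.1   1.87 -0.07  0.76  2.05]
1 158 [-0.28  0.49  0.26  1.93 -0.18  0.75  1.27]
-1 254 [-0.46  0.6   0.57  1.83 -0.42  0.84  0.04]
-1 206 [-0.54  0.58  0.66  1.9  -0.48  0.82 -0.74]
-1 158 [-0.62  0.57  0.72  1.95 -0.51  0.81 -1.57]
```

```bash
python3 - <<'E'
from h import *
c=np.array([.5938,.0205,0])
effector.grasp(10)
env.reach(*pose(c,255,.012,.26,-1))
env.movel(pose(c,255,.012,.12,-1)[0],rate=.2)
f0=env.sense()["wrist_force"]
env.movel(pose(c,255,.012,.086,-1)[0],rate=.06)
s=env.sense(); print(s["t"],s["ee_pos"],s["gripper_width"],s["wrist_force"]-f0, f0)
p,d=viewer.read_camera("scene"); cv2.imwrite("pics/s1.png",cv2.resize(p[130:290,200:420,::-1],None,fx=3,fy=3))
p,d=viewer.read_camera("wrist"); cv2.imwrite("pics/w1.png",p[:,:,::-1])
E
```

```text
6.2417 [ 0.62122303 -0.0128758   0.08592337] 0.00032746323692368575 [ 2.20524711 -0.06309637 -0.38758269] [-1.15128238 -0.3701848   0.44790648]
```

View pics/s1.png

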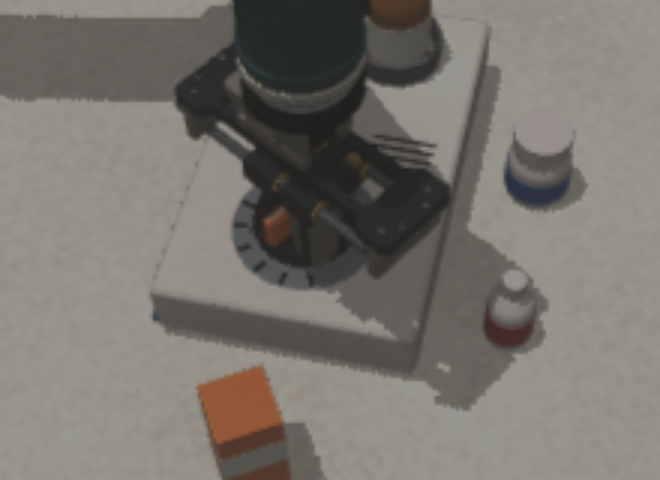

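View pics/w1.png

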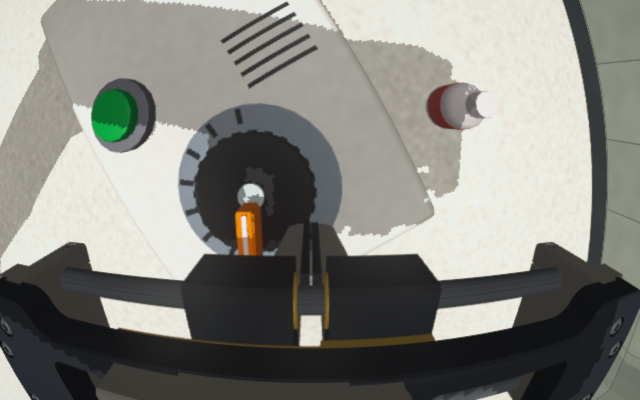

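The fingertip stands behind the vane, to its right in the wrist view (finger ~(310,240), vane ~(248,230)), with a clear gap. The wrist camera sees the vane, so I'll track its angle from there while pushing in small arcs.

```bash
cat >> h.py <<'E'
C=np.array([.5938,.0205,0])
def vphi(save=None):
    s=env.sense(); p,_=viewer.read_camera("wrist")
    if save: cv2.imwrite(save,p[:,:,::-1])
    i=viewer.camera_info("wrist"); K,T=i["intrinsics"],i["T_tool_cam"]
    hsv=cv2.cvtColor(p,cv2.COLOR_RGB2HSV).astype(int)
    m=(hsv[...,0]>5)&(hsv[...,0]<18)&(hsv[...,1]>170)&(hsv[...,2]>60); m[256:]=0; m[:130]=0; m[:,:150]=0; m[:,420:]=0
    _,m=cen(m); v,u=np.nonzero(m); x=(u-K[0,2])/K[0,0]; y=(v-K[1,2])/K[1,1]; th=np.hypot(x,y); k=np.sin(th)/np.maximum(th,1e-9)
    d=np.stack([x*k,-y*k,-np.cos(th)])
    R=s["tcp_rot"]; dw=R@T[:3,:3]@d; e=s["ee_pos"]+R@T[:3,3]
    w=e[:,None]+dw*(.098-e[2])/dw[2]; q=w[:2].mean(1)-C[:2]
    return np.degrees(np.arctan2(q[1],q[0]))%360, np.hypot(*q), m.sum()
def push(phi0,phi1,step=6,z=.086,f0=0):
    n=max(1,int(np.ceil(abs(phi1-phi0)/step)))
    for ph in np.linspace(phi0,phi1,n+1)[1:]:
        p,R=pose(C,ph,0,z,-1); env.movel(p,R,rate=.05)
        s=env.sense(); a=np.radians(ph); t=np.array([np.sin(a),-np.cos(a),0])
        v=vphi(); print(f"t{s['t']:.1f} cmd{ph:.1f} err{np.linalg.norm(s['ee_pos']-p)*1e3:.1f}mm Ft{s['wrist_force']@t:.1f} F{np.round(s['wrist_force'],1)} vane{v[0]:.1f} r{v[1]*1e3:.0f} n{v[2]}")
E
python3 - <<'E'
from h import *
print(vphi())
env.movel(pose(C,255,.004,.086,-1)[0],rate=.05); print(env.sense()["wrist_force"],vphi())
push(255,231)
E
```

```text
(np.float64(259.8800295045372), np.float64(0.015502060652177107), np.int64(874))
[ 0.44654357 -0.15953416 -0.4824214 ] (np.float64(257.46168979099843), np.float64(0.01510960101072539), np.int64(848))
t7.0 cmd249.0 err0.1mm Ft-1.2 F[ 1.1 -0.2  0.2] vane253.5 r13 n792
t7.3 cmd243.0 err1.0mm Ft-1.9 F[ 2.  -0.3 -0.3] vane251.2 r13 n789
t7.7 cmd237.0 err0.2mm Ft-1.3 F[ 0.6 -1.4  1.2] vane243.5 r13 n786
t8.0 cmd231.0 err0.8mm Ft0.6 F[-0.9 -0.2 -0.5] vane231.4 r14 n816
```

```bash
python3 - <<'E'
from h import *
push(231,177); env.pause(.3); print(vphi("pics/w2.png"),env.sense()["wrist_force"])
E
```

```text
t8.3 cmd225.0 err0.3mm Ft0.4 F[-0.5  0.1 -0.6] vane230.7 r13 n774
t8.6 cmd219.0 err0.9mm Ft-2.4 F[ 2.  -1.4 -0.9] vane228.1 r13 n777
t8.9 cmd213.0 err0.7mm Ft-0.1 F[ 0.1 -0.1 -0.4] vane217.4 r13 n777
t9.2 cmd207.0 err0.5mm Ft-0.0 F[-0.2 -0.1  0.4] vane208.9 r14 n808
t9.5 cmd201.0 err0.1mm Ft-0.3 F[ 0.4 -0.1 -0. ] vane208.9 r13 n764
t9.8 cmd195.0 err1.0mm Ft-2.8 F[ 2.1 -2.4 -1.1] vane205.9 r13 n778
t10.1 cmd189.0 err0.8mm Ft-0.2 F[-0.4 -0.3  0.6] vane189.6 r14 n841
t10.4 cmd183.0 err0.5mm Ft0.5 F[ 0.8  0.6 -0.1] vane187.5 r14 n811
t10.7 cmd177.0 err0.1mm Ft-0.2 F[-0.5 -0.2 -0.4] vane187.4 r13 n773
(np.float64(187.43692379082677), np.float64(0.01326939562072779), np.int64(779)) [-0.89596529 -0.61381037 -0.34020918]
```

View pics/w2.png

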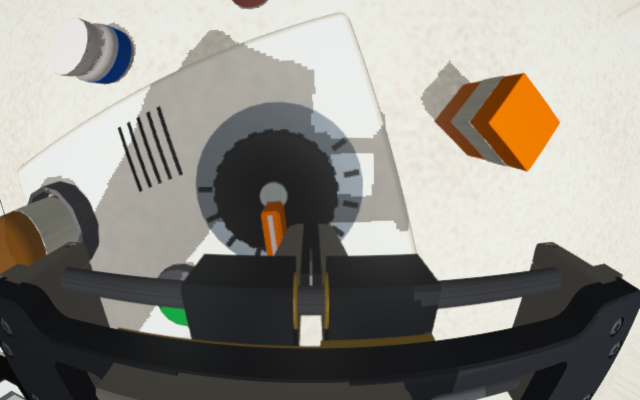

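Three clicks are done (vane readings 255→231→208→187), with the finger now lying against the vane again. One more click, in fine steps.

```bash
python3 - <<'E'
from h import *
ph=177
for nx in (173,169,167,165,163,161):
    push(ph,nx); ph=nx
    v=vphi()[0]
    if v<172: break
p,R=pose(C,ph,.012,.086,-1); env.movel(p,rate=.05); env.pause(.2); print("back",vphi("pics/w3.png"))
p[2]=.26; env.movel(p,rate=.2)
# button hover, jaws across the direction to the syrup
b=np.array([.518,.0975,.20]); d=np.array([.578,.207])-b[:2]; d/=np.linalg.norm(d)
for s in (1,-1):
    z=s*np.array([-d[1],d[0],0]); y=np.array([0,0,-1.]); R=np.column_stack([np.cross(y,z),y,z])
    q=solver.inverse_kinematics(b,R); print(s,None if q is None else np.round(q,2))
# move aside so the top camera sees everything
env.movel([.45,-.10,.26],rate=.25)
p,_=viewer.read_camera("top"); cv2.imwrite("pics/t2.png",cv2.resize(p[90:290,200:440,::-1],None,fx=3,fy=3,interpolation=cv2.INTER_CUBIC))
o=look(p); print(o["dial"],o["phi"],o["r"],o["nv"])
m=p.astype(int); g=(m[...,1]>m[...,0]+25)&(m[...,1]>m[...,2]+15); g[:230]=0;g[265:]=0;g[:,:260]=0;g[:,300:]=0
cg,mm=cen(g); print("btn",ray("top",*cg,.08),mm.sum(),tip_of("top","start_top")[:1],tip_of("top","vane_tip")[:1],env.sense()["t"])
E
```

```text
t11.4 cmd173.0 err0.7mm Ft-1.4 F[ 1.1 -1.5  0.1] vane185.2 r13 n791
t11.7 cmd169.0 err0.3mm Ft-2.3 F[-0.6 -2.3 -0.3] vane180.6 r13 n783
t12.1 cmd167.0 err0.9mm Ft1.4 F[-0.1  1.4 -0.1] vane175.3 r13 n778
t12.4 cmd165.0 err0.4mm Ft-0.1 F[-0.3 -0.  -0.3] vane165.5 r15 n869
back (np.float64(168.86848288935704), np.float64(0.015446920677648785), np.int64(1009))
1 [ 0.7   0.68 -1.31  1.86  0.72  1.18  1.78]
-1 [-0.91  0.34  0.81  1.96 -0.3   0.97 -0.46]
[0.57281273 0.00431231 0.062     ] 82.31835683366407 0.023868304173559257 53
btn [0.51600873 0.09768678 0.08      ] 174 [{'at': [0.5171, 0.0972, 0.0801], 'score': 0.67}] [{'at': [0.5594, 0.0379, 0.104], 'score': 0.58}] 15.075
```

View pics/t2.png

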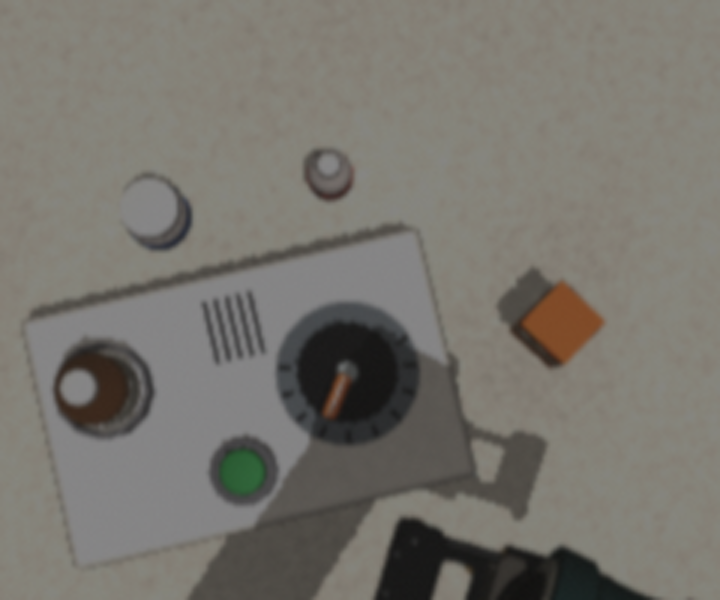

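The vane now points to crop (329,416) from centre (347,372), i.e. world ≈157.5° against 254–255° before: 97°, four clicks (96°). The button is at (242,470), and bottles and carton have not moved. Now pressing start.

```bash
python3 - <<'E'
from h import *
b=np.array([.5168,.0975,.20]); d=np.array([.578,.207])-b[:2]; d/=np.linalg.norm(d)
z=-np.array([-d[1],d[0],0]); y=np.array([0,0,-1.]); R=np.column_stack([np.cross(y,z),y,z])
env.reach(b,R); b[2]=.095; env.movel(b,rate=.12); env.pause(.3); f0=env.sense()["wrist_force"][2]
for h in np.arange(.084,.066,-.0015):
    b[2]=h; env.movel(b,rate=.03); env.pause(.15); s=env.sense(); f=s["wrist_force"][2]-f0
    print(f"{h:.4f} z{s['ee_pos'][2]:.4f} F{f:.1f}")
    if f>9: break
env.pause(.2)
b[2]=.20; env.movel(b,rate=.1)
env.movel([.45,-.10,.26],rate=.25); env.pause(.3)
p,_=viewer.read_camera("top"); cv2.imwrite("pics/t3.png",cv2.resize(p[90:290,200:440,::-1],None,fx=3,fy=3,interpolation=cv2.INTER_CUBIC))
print(env.sense()["t"])
E
```

```text
0.0840 z0.0841 F-0.9
0.0825 z0.0825 F-0.2
0.0810 z0.0811 F1.2
0.0795 z0.0795 F2.1
0.0780 z0.0780 F4.2
0.0765 z0.0765 F4.1
0.0750 z0.0762 F16.5
23.3333
```

View pics/t3.png

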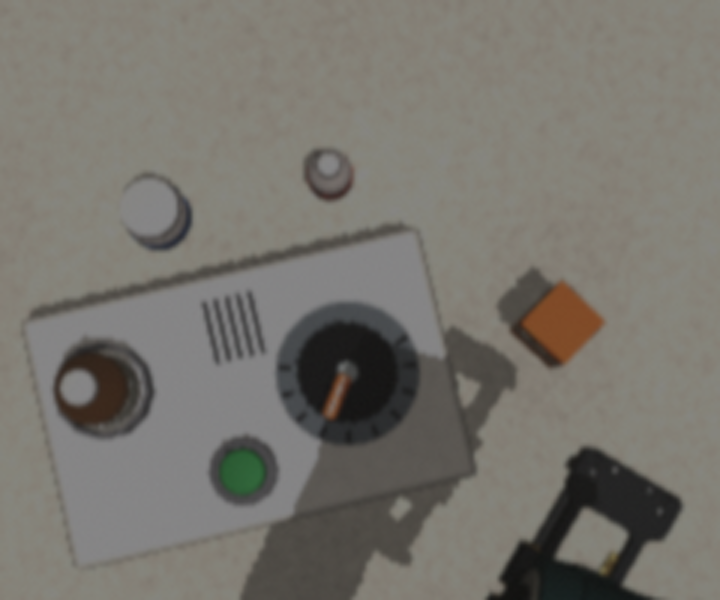

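The picture shows the dial, bottles and carton unchanged, and the arm clear. The press met a spring from z≈82 mm and a hard stop at 76 mm, which is the full 6 mm at 4–5 N.

```bash
python3 -c "
from station import workorder; print(workorder.finish_job())"
```

```text
the job is handed in; nothing more can be done
None
```

I pushed the vane four clicks clockwise with the closed fingertip, pressed the start button fully and released it, and handed the job in. That was about 23 s into the 45 s limit; `finish_job` gave no verdict.

- **Dial:** the vane went from about 254–255° to about 157.5° in world coordinates, roughly 97° against the 96° needed. The top picture taken after the press still shows it in that click.
- **Start button:** the spring was felt over about 6 mm (z 82 to 76 mm, 4–5 N), then a hard stop at 16.5 N. I withdrew fully. The last picture shows nothing on the button, but it cannot measure its height directly.
- **Bottles, jar and carton:** they look unmoved in the last picture, and the arm was clear of everything.

**Checks that disagreed:**
- The wrist-camera angle estimate was biased, reading 169° at the end. I used it only to count clicks and relied on the top picture for the final angle.
- The automatic dial-centre fit failed in the later top picture because of the arm's shadow, so I read the final vane angle from the image by hand.
- My first colour search for the button found something else. I replaced it with a restricted search that agreed with the network's position to about 1 mm.

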